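# Stand the fallen recipe stand up and push it home

## Robot

A 6-joint arm with a two-finger parallel gripper is mounted at the origin on a cart in front of the work surface, level with it; the furniture and walls round the work are solid. World frame = base frame: x ahead of the robot, y to its left, z up, the work surface at z = 0. Lengths are in m, angles in rad, forces in N, time in s.
With the tool pointing down it reaches from about 0.225 to 0.875 m from the base axis. Payload 3.4 kg.
Tool frame: the origin (TCP) lies midway between the tips of the shut fingers; the grasp point (between the pads) lies 19 mm behind it; z points along the fingers, y is the line along which they close (so a half turn about z gives the same grasp; the last joint's range is limited). The gripper opens to 85 mm and grips with 20 to 120 N. Pads are 22 mm wide; open, the fingers measure 114 mm over their backs; the gripper's body (76 mm by 85 mm) begins 54 mm behind the grasp point. The pads swing forward as they close: fully open they stand 13 mm farther back than shut.
Start: joints at [-1.332, 0.276, 1.505, -0, 1.361, -0.121], TCP at [0.202, -0.538, 0.231] pointing down, gripper open.
Joint ranges: [-2.89, 2.89], [-0.75, 2.08], [0.22, 2.7], [-1.18, 4.32], [0.11, 2.71], [-2.7, 2.7]. Speed limits (rad/s): [2.57, 2.57, 3.14, 3.14, 3.14, 3.14].

## Interface

Orientations are given as a rotation vector (axis times angle).
In Python, from bench import robot, vision gives the robot as it stands. The module is installed in compiled form; this text tells all that it offers.
- The arm moves only by the tool carry_out, never from a script. Its arguments are lists of equal length, an entry for each row: "travel": the shift along the tool's x, y, z in units of 0.08 m (1.0 is 0.08 m), a list of three; "twist": the turn, a rotation vector about the tool's x, y, z in units of 180 degrees (1.0 is 180 degrees), a list of three; "fingers": the opening, from 0 (shut) to 1 (fully open). In form: {"travel": [[dx, dy, dz], ...], "twist": [[ax, ay, az], ...], "fingers": [fingers, ...]}. A call has 1 to 5 rows; each row is the pose to reach, as a shift and turn from the pose commanded when the call began, along the tool's axes at that moment, turning the shorter way round; what a row does not reach only later rows make up. A row lasts 1/8 s, in which the tool goes at most 62.5 mm and 10.7 degrees, less where a joint would pass 70% of its speed; a pose out of reach is approached as far as the arm can. A call with a number of a shift or a turn outside -1 to 1 is refused whole. A call with a gripper value outside its range is refused whole. The fingers move at their own pace and stop on an object; "force" is the grip in N (left out, the last holds). Time passes only in rows, so rows that repeat a pose let the fingers close. It gives the time, the measured TCP pose, the force, the opening and the grip force at its end, in the units of the state.
- robot.sense(): the state, without advancing time (a new reading comes with each control period).
- vision.camera(name): name is "scene" or "top"; returns the picture (480x640x3 uint8, blue, green, red); there is no depth.
- vision.camera_info(name): a dict with "mtx" (3x3 intrinsics, pixels), "k1" (the pictures are not rectified: a ray, as slopes to the right and down, at radius r is drawn at 1 + k1 r^2 times it, then the intrinsics apply), "R" (3x3) and "t" (3): a world point X has camera coordinates R X + t. Camera axes: x right, y down, z forward; pixel columns grow to the right and rows downward; lengths in m; the calibration is good to about 2 mm. A picture is of the moment at which its call begins. camera_info takes no time and is no camera call.
- robot.sign_off(): hands the job in; it is judged then, once.
The state is a dict: "time_s": time; "q": joint angles; "qvel": joint speeds; "joint_torque": joint torques, N m; "tool_pos": TCP position; "tool_rot": TCP orientation; "force": force on the tool from outside, world axes, zero at the start; "moment": the same for the moment, N m; "finger_gap": finger opening in m; "grip_force": force on a finger pad.
Only numpy, scipy, OpenCV 4.12 (cv2) and the standard library are available. Lean on these libraries where they do the work, as an engineer would, in place of code of your own. Each camera call takes 0.05 s, during which the arm holds its last target. There are 200 camera calls.

## Task

The recipe-card stand has fallen on its back with its foot in the air. First tip it back up onto its foot by pushing, where it is, then push it along the table until its back rests squarely against the front face of the aluminium rail behind it, standing upright. Only push it, do not lift it off the table, and leave everything else where it is.

Things in the scene. Friction and masses are not known exactly. Their poses are not given: they have to be found in the camera images.
- stand: Rigid L-shaped recipe-card stand, 0.3-0.5 kg: dark steel foot and blue back plate with white card. Frame when upright: origin middle of the heel's lower edge where they meet, x from reader to rail, y along its width, z up. It starts on its back: blue plate flat on the table, reaching from the heel towards the rail, y level, foot stuck up over the heel. Slides under a few newtons.
- stand_heel (a point): Middle of the heel's lower edge (= origin of the stand); at table height both lying and upright. Upright, the foot runs 65 mm from here to -x, 110 mm wide, 8 mm thick. Lying, the foot rises from here leaning 18 degrees away from the rail, its end about 62 mm high.
- stand_lip (a point): Middle of the top front edge of the lip (5 mm thick) along the foot's front end. Upright: 65 mm in front of the heel, 18 mm high. Lying: about 67 mm high, almost above the heel; the lip then juts towards the rail. About 1 N on it, away from the rail, turns the stand about its heel; after some 25 degrees it drops onto its foot by itself.
- stand_back (a point): Point on the back face of the blue plate, 20 mm above the heel, that meets the rail's top front edge when home (6.5 mm behind the heel when upright). The plate is 110 mm wide, 4 mm thick, 115 mm long and, upright, leans back 18 degrees.
- rail: Aluminium stop rail fixed to the table, 220 mm long, 20 mm high, 10 mm thick, low screw flange behind; it runs roughly away from the robot. Origin: middle of the lower edge of its front face, at table height; x points into the rail (roughly to the robot's left), y along its length, z up. The front face is the plane x = 0; the stand lies on the -x side.
- tin: blue round tin, 68 mm across, 87 mm high, origin in the centre of its underside; leave alone
- timer: white round kitchen timer with red grip, 62 mm across, 40 mm high, origin in the centre of its underside; leave alone
- shaker: steel flour shaker, 67 mm across, 110 mm high, origin in the centre of its underside; leave alone
- cup: tan lidded portion cup, 56 mm across, 32 mm high, origin in the centre of its underside; leave alone
- keys: bunch of keys, 101 x 122 x 8 mm, origin in the centre of its underside; leave alone
- bluecup: light blue drinking cup with dark blue lid, 71 mm across, 150 mm high, origin in the centre of its underside; leave alone

How it is judged:
On the way, in this order (a step that is already met when the one before it is completed fails the run):
1. the stand is upright on its foot, not yet at the rail (angle between stand's own z axis and vertical below 0.1 rad and angular speed of stand below 0.3 rad/s and x of stand_back in the frame of rail below -0.03 m), for 0.2 s.
2. the stand is upright with its back against the rail (angle between stand's own z axis and vertical below 0.1 rad and x of stand_back in the frame of rail above -0.006 m), for 0.2 s.
At the end, for the whole second after the job is handed in: The stand is at rest upright on its foot on the table (within about 4.5 degrees), its back within 6 mm of the rail's front face and square to it within about 6 degrees, its middle within 75 mm of the rail's middle (angle between stand's own z axis and vertical below 0.08 rad and x of stand_back in the frame of rail between -0.006 and 0.006 m and y of stand_heel in the frame of rail between -0.075 and 0.075 m and angle between the y axis of stand and the y axis of rail, either way round below 0.1 rad and height (world z) of stand_heel below 0.006 m and linear speed of stand below 0.02 m/s and angular speed of stand below 0.1 rad/s); the robot touches nothing.
It fails at once if the stand is lifted: its heel rises more than 20 mm off the table (height (world z) of stand_heel above 0.02 m).
It fails at once if another thing is moved by more than 20 mm (distance of any of tin, timer, shaker, cup, bluecup, keys from where it was at the start of the episode above 0.02 m).
It also fails if it takes over 48 s, if anything falls off the work surface, if the arm or the gripper's body presses on something with over 40 N, if the wrist force passes 120 N, or if a joint passes its speed limit or range.

## Working session

There is one attempt and no reset: what is moved stays moved. The work goes in short steps, Python scripts to look and compute and a tool call to move; the robot and the scene stay as the last step left them, time stands still between calls to the robot, and variables do not carry over. Pictures are saved under pics/ and viewed, at most 10 in all, crops included, and the job is handed in when it is done.

Besides the shell and the picture viewer there is one more tool, called after "Call:" by a JSON object that holds its "op" and its "data", one argument or row to a line. carry_out: Moves the arm, as the interface text tells. Its arguments: {"type":"object","properties":{"travel":{"type":"array","items":{"type":"array","items":{"type":"number","minimum":-1,"maximum":1}}},"twist":{"type":"array","items":{"type":"array","items":{"type":"number","minimum":-1,"maximum":1}}},"fingers":{"type":"array","items":{"type":"number"}},"force":{"type":"number"}},"required":["travel","twist","fingers"]}

```bash
mkdir -p pics
cat > h.py <<'E'
import numpy as np, cv2
from bench import robot, vision
from scipy.spatial.transform import Rotation as Rn
def ray(name,uv):
    c=vision.camera_info(name); K=np.array(c["mtx"]);R=np.array(c["R"]);t=np.array(c["t"])
    d=(np.linalg.inv(K)@[uv[0],uv[1],1])[:2]; s=d.copy()
    for _ in range(20): s=d/(1+c["k1"]*(s@s))
    return -R.T@t, R.T@np.array([s[0],s[1],1])
def onz(name,uv,z=0.):
    o,d=ray(name,uv); return o+d*(z-o[2])/d[2]
def tri(a,b):
    (o1,d1),(o2,d2)=ray("top",a),ray("scene",b)
    s=np.linalg.lstsq(np.c_[d1,-d2],o2-o1,rcond=None)[0]
    p,q=o1+d1*s[0],o2+d2*s[1]; return (p+q)/2,np.linalg.norm(p-q)
def proj(name,X):
    c=vision.camera_info(name);p=np.array(c["R"])@X+np.array(c["t"]);s=p[:2]/p[2];s=s*(1+c["k1"]*(s@s));return (np.array(c["mtx"])@[*s,1])[:2]
def shot(name,f):
    im=vision.camera(name); cv2.imwrite("pics/"+f,im); return im
E
python3 - <<'E'
from h import *
shot("top","t0.png");shot("scene","s0.png")
s=robot.sense();print(s["time_s"],s["tool_pos"],s["tool_rot"],Rn.from_rotvec(s["tool_rot"]).as_matrix().round(3))
for n in("top","scene"):print(ray(n,(320,240)))
E
```

```text
0.1 [ 0.20231857 -0.53772439  0.23051848] [-3.08925429e+00 -5.61855883e-01  1.78800245e-04] [[ 0.936  0.352 -0.   ]
 [ 0.352 -0.936  0.002]
 [ 0.    -0.002 -1.   ]]
(array([ 0.49038848, -0.03485374,  1.38088205]), array([ 0.05754705,  0.01885214, -0.99822131]))
(array([-0.30218538,  0.58527063,  0.82436003]), array([ 0.6607071 , -0.47463475, -0.58167343]))
```

View pics/t0.png

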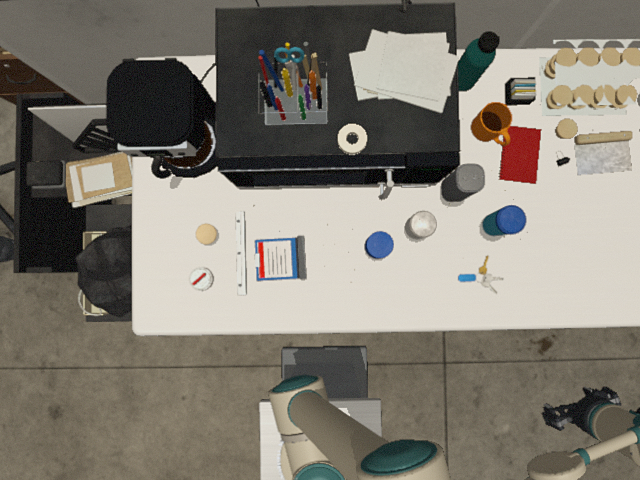

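View pics/s0.png

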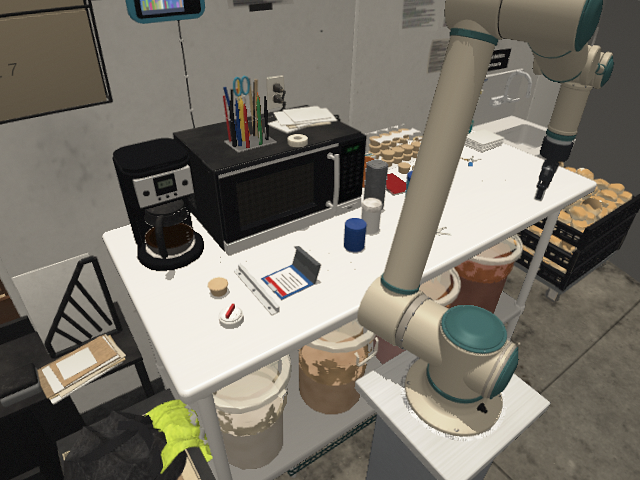

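The top view shows the rail at about u=241, v=212–294, and the plate at u=255–300, v=237–281 with the foot on its right edge. The tin is at (379,245), clear to the right. The scene view shows the plate at (290,285) and the raised foot at (306,263). I'll zoom in on both.

Run:
```python
from h import *
a=cv2.imread("pics/t0.png")[200:305,225:325];b=cv2.imread("pics/s0.png")[235:325,225:335]
a=cv2.resize(a,None,fx=5,fy=5,interpolation=2);b=cv2.resize(b,None,fx=5,fy=5,interpolation=2)
cv2.imwrite("pics/ta.png",a);cv2.imwrite("pics/sa.png",b)
```

```text
(no output)
```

View pics/ta.png

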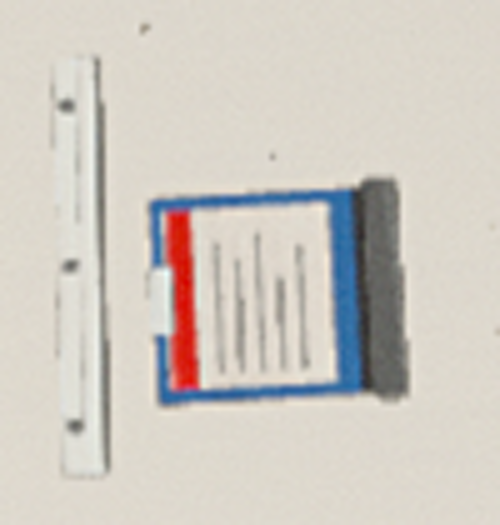

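View pics/sa.png

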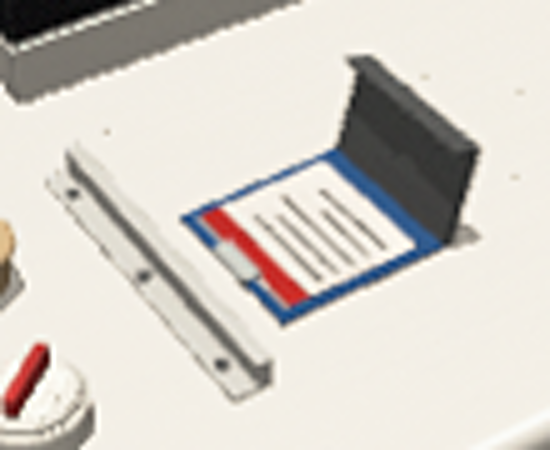

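The top crop shows the rail's front top edge from (97,57) to (107,475), and the plate corners at (150,200), (160,405), (357,190) and (365,392). The foot and lip band runs x≈360–408, y≈180–398. The scene crop shows the foot's top corners at (350,58) and (478,150).

Run:
```python
from h import *
T=lambda x,y:(225+x/5-.4,200+y/5-.4); S=lambda x,y:(225+x/5-.4,235+y/5-.4)
P=lambda *a:print(*[np.round(x,4) for x in a])
ra,rb=onz("top",T(98,57),.02),onz("top",T(108,475),.02);P("rail",ra,rb,np.linalg.norm(ra-rb))
ca,cb=onz("top",T(150,200),.004),onz("top",T(160,405),.004);P("far edge",ca,cb,np.linalg.norm(ca-cb))
ha,hb=onz("top",T(357,190),.004),onz("top",T(366,392),.004);P("heel in",ha,hb)
la,lb=onz("top",T(398,180),.062),onz("top",T(408,398),.062);P("foot outer",la,lb)
la,lb=onz("top",T(361,182),.067),onz("top",T(370,390),.067);P("lip",la,lb)
P(*tri(T(398,180),S(368,57)));P(*tri(T(408,398),S(478,150)))
P("scene plate corner",onz("scene",S(183,218),.004),onz("scene",S(282,325),.004))
P("scene rail top front?",onz("scene",S(72,148),.02),onz("scene",S(272,365),.02))
P("cup,timer,tin",onz("top",(206,234),.03),onz("top",(201,279),.04),onz("top",(379,245),.087))
```

```text
Traceback (most recent call last):
numpy._core._exceptions._UFuncNoLoopError: ufunc 'multiply' did not contain a loop with signature matching types (dtype('<U4'), dtype('float64')) -> None
```

Run:
```python
from h import *
T=lambda x,y:(225+x/5-.4,200+y/5-.4); S=lambda x,y:(225+x/5-.4,235+y/5-.4)
P=lambda *a:print(*[x if isinstance(x,str) else np.round(x,4) for x in a])
ra,rb=onz("top",T(98,57),.02),onz("top",T(108,475),.02);P("rail",ra,rb,np.linalg.norm(ra-rb))
ca,cb=onz("top",T(150,200),.004),onz("top",T(160,405),.004);P("far edge",ca,cb,np.linalg.norm(ca-cb))
ha,hb=onz("top",T(357,190),.004),onz("top",T(366,392),.004);P("heel in",ha,hb)
la,lb=onz("top",T(398,180),.062),onz("top",T(408,398),.062);P("foot outer",la,lb)
la,lb=onz("top",T(361,182),.067),onz("top",T(370,390),.067);P("lip",la,lb)
P(*tri(T(398,180),S(368,57)));P(*tri(T(408,398),S(478,150)))
P("scene plate corner",onz("scene",S(183,218),.004),onz("scene",S(282,325),.004))
P("scene rail top front?",onz("scene",S(72,148),.02),onz("scene",S(272,365),.02))
P("cup,timer,tin",onz("top",(206,234),.03),onz("top",(201,279),.04),onz("top",(379,245),.087))
```

```text
rail [0.6492 0.1884 0.02  ] [0.4304 0.1859 0.02  ] 0.2188
far edge [0.5744 0.1643 0.004 ] [0.466  0.1605 0.004 ] 0.1085
heel in [0.5774 0.0545 0.004 ] [0.4707 0.0516 0.004 ]
foot outer [0.5784 0.0298 0.062 ] [0.4681 0.0268 0.062 ]
lip [0.5774 0.0483 0.067 ] [0.4726 0.0456 0.067 ]
[0.579  0.0305 0.0577] 0.001
[0.4687 0.0277 0.0598] 0.0021
scene plate corner [0.5688 0.1642 0.004 ] [0.461  0.1627 0.004 ]
scene rail top front? [0.643  0.1961 0.02  ] [0.4232 0.1907 0.02  ]
cup,timer,tin [0.5901 0.2874 0.03  ] [0.4734 0.2991 0.04  ] [ 0.5496 -0.1564  0.087 ]
```

Call:
{"op": "carry_out", "data": {
  "travel": [
    [0.5,-0.45,0],
    [1,-0.9,0],
    [1,-0.9,0]
  ],
  "twist": [
    [0,0,0],
    [0,0,0],
    [0,0,0]
  ],
  "fingers": [0.5,0.5,0.5]
}}

```text
time_s: 0.48
tool_pos: [0.2529, -0.439, 0.2311]
tool_rot: [-3.087, -0.567, -0.001]
force: [-0.2, 0.6, 0.2]
finger_gap: 0.0428
grip_force: 0.0
```

Call:
{"op": "carry_out", "data": {
  "travel": [
    [0.5,-0.45,0],
    [1,-0.9,0],
    [1,-0.9,0]
  ],
  "twist": [
    [0,0,0],
    [0,0,0],
    [0,0,0]
  ],
  "fingers": [0.5,0.5,0.5]
}}

```text
time_s: 0.85
tool_pos: [0.3022, -0.3448, 0.2312]
tool_rot: [-3.089, -0.568, -0.0]
force: [-0.4, 0.2, -0.1]
finger_gap: 0.0431
grip_force: 0.0
```

Call:
{"op": "carry_out", "data": {
  "travel": [
    [0.5,-0.45,0],
    [1,-0.9,0],
    [1,-0.9,0]
  ],
  "twist": [
    [0,0,0],
    [0,0,0],
    [0,0,0]
  ],
  "fingers": [0.5,0.5,0.5]
}}

```text
time_s: 1.23
tool_pos: [0.3519, -0.2503, 0.2313]
tool_rot: [3.09, 0.568, 0.0]
force: [-0.4, -1.3, -0.4]
finger_gap: 0.0425
grip_force: 0.0
```

Call:
{"op": "carry_out", "data": {
  "travel": [
    [0.5,-0.45,0],
    [1,-0.9,0],
    [1,-0.9,0]
  ],
  "twist": [
    [0,0,0],
    [0,0,0],
    [0,0,0]
  ],
  "fingers": [0.5,0.5,0.5]
}}

```text
time_s: 1.6
tool_pos: [0.4018, -0.1554, 0.2313]
tool_rot: [3.089, 0.568, 0.001]
force: [-0.3, -0.1, -0.8]
finger_gap: 0.0428
grip_force: 0.0
```

Call:
{"op": "carry_out", "data": {
  "travel": [
    [0.5,-0.45,0],
    [1,-0.9,0],
    [1,-0.9,0]
  ],
  "twist": [
    [0,0,0],
    [0,0,0],
    [0,0,0]
  ],
  "fingers": [0.5,0.5,0.5]
}}

```text
time_s: 1.98
tool_pos: [0.4517, -0.0604, 0.2311]
tool_rot: [3.089, 0.567, 0.001]
force: [0.0, -0.0, -0.3]
finger_gap: 0.0429
grip_force: 0.0
```

Call:
{"op": "carry_out", "data": {
  "travel": [
    [0.5,-0.45,0],
    [1,-0.9,0],
    [1,-0.9,0]
  ],
  "twist": [
    [0,0,0],
    [0,0,0],
    [0,0,0]
  ],
  "fingers": [0.5,0.5,0.5]
}}

```text
time_s: 2.35
tool_pos: [0.5015, 0.0347, 0.231]
tool_rot: [3.089, 0.565, 0.001]
force: [0.0, -0.1, 0.2]
finger_gap: 0.0425
grip_force: 0.0
```

Call:
{"op": "carry_out", "data": {
  "travel": [
    [0.44,-0.42,0],
    [0.44,-0.42,0],
    [0.44,-0.42,0],
    [0.44,-0.42,0],
    [0.44,-0.42,0]
  ],
  "twist": [
    [0,0,-0.05],
    [0,0,-0.1],
    [0,0,-0.15],
    [0,0,-0.2],
    [0,0,-0.25]
  ],
  "fingers": [0.5,0.5,0.5,0.5,0.5]
}}

```text
time_s: 2.98
tool_pos: [0.5209, 0.0752, 0.2311]
tool_rot: [2.637, 1.704, -0.003]
force: [0.3, 0.1, -0.3]
finger_gap: 0.0428
grip_force: 0.0
```

Call:
{"op": "carry_out", "data": {
  "travel": [
    [0,0,0],
    [0,0,0],
    [0,0,0],
    [0,0,0]
  ],
  "twist": [
    [0,0,-0.05],
    [0,0,-0.1],
    [0,0,-0.141],
    [0,0,-0.141]
  ],
  "fingers": [0.5,0.5,0.5,0.5]
}}

```text
time_s: 3.48
tool_pos: [0.5209, 0.0758, 0.2312]
tool_rot: [2.206, 2.235, -0.002]
force: [0.4, -0.0, 0.4]
finger_gap: 0.0429
grip_force: 0.0
```

Run:
```python
from h import *
s=robot.sense();print(s["time_s"],s["tool_pos"],Rn.from_rotvec(s["tool_rot"]).as_matrix().round(3))
```

```text
3.475 [0.52090484 0.07582765 0.23115876] [[-0.013  1.    -0.   ]
 [ 1.     0.013 -0.002]
 [-0.002 -0.    -1.   ]]
```

Call:
{"op": "carry_out", "data": {
  "travel": [
    [0.1,0,0.5],
    [0.1,0,1],
    [0.1,0,1]
  ],
  "twist": [
    [0,0,0],
    [0,0,0],
    [0,0,0]
  ],
  "fingers": [0.5,0.5,0.5]
}}

```text
time_s: 3.85
tool_pos: [0.5182, 0.0853, 0.1487]
tool_rot: [-2.202, -2.234, 0.009]
force: [-1.2, -0.2, 0.6]
finger_gap: 0.0426
grip_force: 0.0
```

Call:
{"op": "carry_out", "data": {
  "travel": [
    [0,0,0.4],
    [0,0,0.8],
    [0,0,1],
    [0,0,1]
  ],
  "twist": [
    [0,0,0],
    [0,0,0],
    [0,0,0],
    [0,0,0]
  ],
  "fingers": [0.5,0.5,0.5,0.5]
}}

```text
time_s: 4.35
tool_pos: [0.5211, 0.086, 0.0717]
tool_rot: [2.204, 2.239, -0.001]
force: [0.8, -0.2, 0.5]
finger_gap: 0.0427
grip_force: 0.0
```

Call:
{"op": "carry_out", "data": {
  "travel": [
    [0,0,0.15],
    [0,0,0.26],
    [0,0,0.26]
  ],
  "twist": [
    [0,0,0],
    [0,0,0],
    [0,0,0]
  ],
  "fingers": [0.5,0.5,0.5]
}}

```text
time_s: 4.72
tool_pos: [0.5202, 0.0869, 0.05]
tool_rot: [-2.202, -2.24, 0.001]
force: [-0.5, -0.2, -1.0]
finger_gap: 0.0423
grip_force: 0.0
```

Run:
```python
from h import *
b=shot("scene","s1.png")[205:325,225:385]
cv2.imwrite("pics/s1a.png",cv2.resize(b,None,fx=4,fy=4,interpolation=2))
```

```text
(no output)
```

View pics/s1a.png

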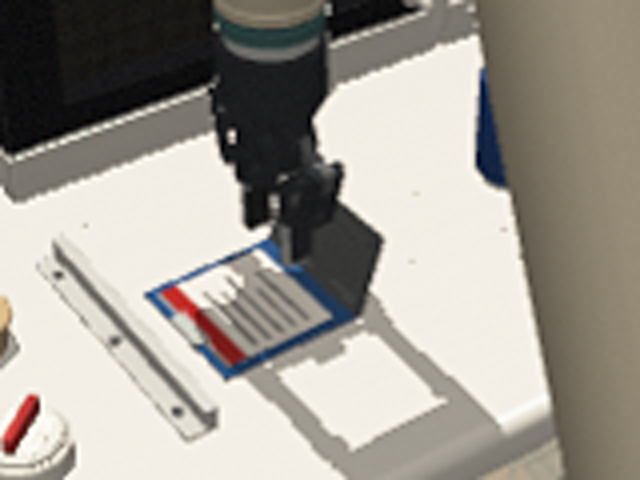

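The open fingers stand on the rail side of the raised foot, at about (290,230) in the crop, and clear of it. I'll push slowly towards -y.

Call:
{"op": "carry_out", "data": {
  "travel": [
    [-0.1,0,0],
    [-0.2,0,0],
    [-0.28,0,0],
    [-0.34,0,0],
    [-0.4,0,0]
  ],
  "twist": [
    [0,0,0],
    [0,0,0],
    [0,0,0],
    [0,0,0],
    [0,0,0]
  ],
  "fingers": [0.5,0.5,0.5,0.5,0.5]
}}

```text
time_s: 5.4
tool_pos: [0.5212, 0.0546, 0.0505]
tool_rot: [2.202, 2.24, 0.0]
force: [1.2, -0.8, 0.3]
finger_gap: 0.0428
grip_force: 0.2
```

Call:
{"op": "carry_out", "data": {
  "travel": [
    [-0.06,0,0],
    [-0.12,0,0],
    [-0.18,0,0],
    [-0.24,0,0],
    [-0.3,0,0]
  ],
  "twist": [
    [0,0,0],
    [0,0,0],
    [0,0,0],
    [0,0,0],
    [0,0,0]
  ],
  "fingers": [0.5,0.5,0.5,0.5,0.5]
}}

```text
time_s: 6.02
tool_pos: [0.5216, 0.0306, 0.0505]
tool_rot: [2.202, 2.241, -0.0]
force: [0.1, -0.6, 0.1]
finger_gap: 0.0426
grip_force: 0.0
```

Run:
```python
from h import *
b=shot("scene","s2.png")[205:325,225:385]
cv2.imwrite("pics/s2a.png",cv2.resize(b,None,fx=4,fy=4,interpolation=2))
```

```text
(no output)
```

View pics/s2a.png

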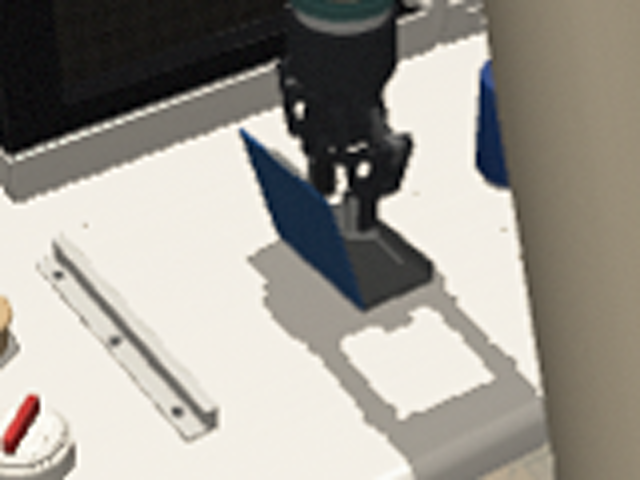

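The stand is upright on its foot, with the fingers above the foot at about (355,210). I'll move back past the lip, lower the fingers, and check the stand's position from the top view.

Call:
{"op": "carry_out", "data": {
  "travel": [
    [-0.25,0,0],
    [-0.5,0,0],
    [-0.75,0,0],
    [-1,0,0],
    [-1,0,0]
  ],
  "twist": [
    [0,0,0],
    [0,0,0],
    [0,0,0],
    [0,0,0],
    [0,0,0]
  ],
  "fingers": [0.5,0.5,0.5,0.5,0.5]
}}

```text
time_s: 6.7
tool_pos: [0.5232, -0.05, 0.0505]
tool_rot: [2.204, 2.238, 0.0]
force: [-0.4, 1.8, 0.1]
finger_gap: 0.0427
grip_force: 0.0
```

Run:
```python
from h import *
s=robot.sense();print(s["time_s"],s["tool_pos"])
a=shot("top","t2.png")[180:300,225:345]
cv2.imwrite("pics/t2a.png",cv2.resize(a,None,fx=5,fy=5,interpolation=2))
for X in([.577,-.016,.018],[.467,-.019,.018],[.577,.05,0],[.467,.047,0]): print((proj("top",np.array(X))-[225,180])*5)
```

```text
6.7 [ 0.52318661 -0.0499871   0.05053148]
[487.86161715 284.37944828]
[497.7870857  494.97265736]
[363.93056205 289.09415065]
[373.25030498 496.81791664]
```

View pics/t2a.png

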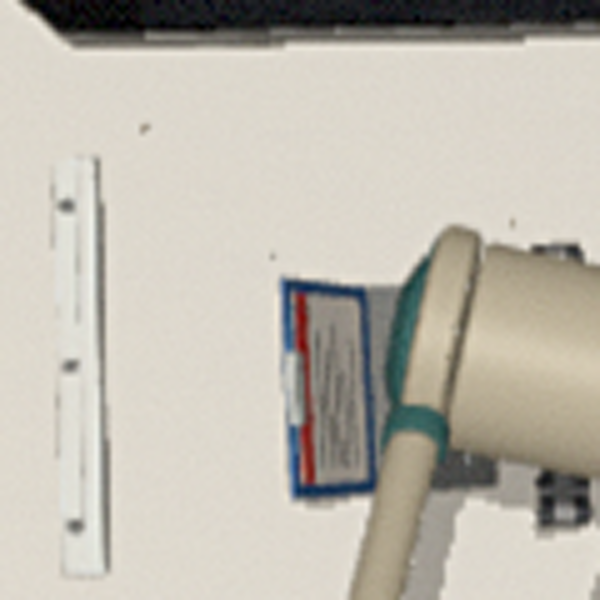

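The top view shows the stand where I expected: top edge of the plate (285,280)–(293,497), foot front around x≈495. Next I lower behind the lip and push in small rows.

Call:
{"op": "carry_out", "data": {
  "travel": [
    [0,0,0],
    [0,0,0.2],
    [0,0,0.4],
    [0,0,0.55],
    [0,0,0.55]
  ],
  "twist": [
    [0,0,0],
    [0,0,0],
    [0,0,0],
    [0,0,0],
    [0,0,0]
  ],
  "fingers": [0.7,0.7,0.7,0.7,0.7]
}}

```text
time_s: 7.38
tool_pos: [0.5222, -0.0484, 0.0057]
tool_rot: [-2.2, -2.24, 0.002]
force: [0.3, 0.6, -0.2]
finger_gap: 0.06
grip_force: 0.0
```

Call:
{"op": "carry_out", "data": {
  "travel": [
    [0.08,0,0],
    [0.16,0,0],
    [0.26,0,0],
    [0.38,0,0],
    [0.5,0,0]
  ],
  "twist": [
    [0,0,0],
    [0,0,0],
    [0,0,0],
    [0,0,0],
    [0,0,0]
  ],
  "fingers": [0.7,0.7,0.7,0.7,0.7]
}}

```text
time_s: 8.0
tool_pos: [0.5227, -0.0089, 0.0069]
tool_rot: [2.2, 2.24, 0.0]
force: [0.8, -2.6, 1.1]
finger_gap: 0.0601
grip_force: 1.8
```

Call:
{"op": "carry_out", "data": {
  "travel": [
    [0.12,0,0],
    [0.24,0,0],
    [0.36,0,0],
    [0.48,0,0],
    [0.6,0,0]
  ],
  "twist": [
    [0,0,0],
    [0,0,0],
    [0,0,0],
    [0,0,0],
    [0,0,0]
  ],
  "fingers": [0.7,0.7,0.7,0.7,0.7]
}}

```text
time_s: 8.62
tool_pos: [0.5217, 0.0393, 0.0067]
tool_rot: [2.201, 2.24, 0.0]
force: [0.0, -6.4, 3.6]
finger_gap: 0.0593
grip_force: 2.6
```

Run:
```python
from h import *
s=robot.sense();print(s["time_s"],s["tool_pos"])
a=shot("top","t3.png")[190:300,215:335]
b=shot("scene","s3.png")[215:325,225:345]
cv2.imwrite("pics/m3.png",cv2.resize(np.hstack([a,b]),None,fx=3.3,fy=3.3,interpolation=2))
```

```text
8.625 [0.52169452 0.03929635 0.00672934]
```

View pics/m3.png

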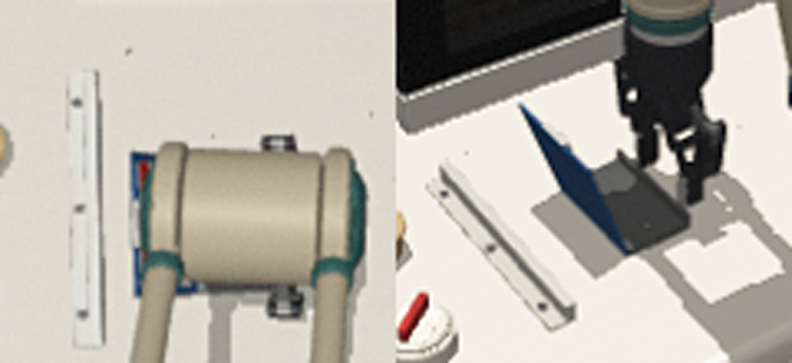

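The stand is upright and sliding squarely; there is still a gap to the rail. The plate's top edge is at x≈132 in the crop and the rail's front at x≈100.

Call:
{"op": "carry_out", "data": {
  "travel": [
    [0.12,0,0],
    [0.24,0,0],
    [0.36,0,0],
    [0.46,0,0],
    [0.55,0,0]
  ],
  "twist": [
    [0,0,0],
    [0,0,0],
    [0,0,0],
    [0,0,0],
    [0,0,0]
  ],
  "fingers": [0.7,0.7,0.7,0.7,0.7]
}}

```text
time_s: 9.35
tool_pos: [0.5204, 0.0836, 0.0063]
tool_rot: [-2.202, -2.241, 0.001]
force: [1.0, -2.2, -0.1]
finger_gap: 0.0599
grip_force: 1.3
```

Call:
{"op": "carry_out", "data": {
  "travel": [
    [0.04,0,0],
    [0.08,0,0],
    [0.12,0,0],
    [0.16,0,0]
  ],
  "twist": [
    [0,0,0],
    [0,0,0],
    [0,0,0],
    [0,0,0]
  ],
  "fingers": [0.7,0.7,0.7,0.7]
}}

```text
time_s: 9.85
tool_pos: [0.5203, 0.0959, 0.0064]
tool_rot: [-2.202, -2.24, 0.0]
force: [1.5, -2.6, 0.4]
finger_gap: 0.0598
grip_force: 1.0
```

Call:
{"op": "carry_out", "data": {
  "travel": [
    [0.03,0,0],
    [0.06,0,0],
    [0.09,0,0]
  ],
  "twist": [
    [0,0,0],
    [0,0,0],
    [0,0,0]
  ],
  "fingers": [0.7,0.7,0.7]
}}

```text
time_s: 10.22
tool_pos: [0.5203, 0.1031, 0.0065]
tool_rot: [2.202, 2.241, -0.0]
force: [-0.1, -1.9, -0.8]
finger_gap: 0.0598
grip_force: 0.9
```

Call:
{"op": "carry_out", "data": {
  "travel": [
    [0.02,0,0],
    [0.04,0,0],
    [0.04,0,0]
  ],
  "twist": [
    [0,0,0],
    [0,0,0],
    [0,0,0]
  ],
  "fingers": [0.7,0.7,0.7]
}}

```text
time_s: 10.6
tool_pos: [0.5202, 0.1062, 0.0064]
tool_rot: [-2.202, -2.241, 0.0]
force: [0.1, -2.3, -2.5]
finger_gap: 0.0599
grip_force: 0.9
```

No contact with the rail yet; I'll go on in 1.6 mm steps.

Call:
{"op": "carry_out", "data": {
  "travel": [
    [0.02,0,0],
    [0.04,0,0],
    [0.04,0,0]
  ],
  "twist": [
    [0,0,0],
    [0,0,0],
    [0,0,0]
  ],
  "fingers": [0.7,0.7,0.7]
}}

```text
time_s: 10.98
tool_pos: [0.5201, 0.1066, 0.0064]
tool_rot: [2.198, 2.24, -0.006]
force: [0.1, -12.1, -0.8]
finger_gap: 0.0597
grip_force: 6.0
```

Call:
{"op": "carry_out", "data": {
  "travel": [
    [0.02,0,0],
    [0.04,0,0],
    [0.04,0,0]
  ],
  "twist": [
    [0,0,0],
    [0,0,0],
    [0,0,0]
  ],
  "fingers": [0.7,0.7,0.7]
}}

```text
time_s: 11.35
tool_pos: [0.5201, 0.1068, 0.0065]
tool_rot: [2.193, 2.24, -0.012]
force: [0.7, -22.7, 0.4]
finger_gap: 0.0598
grip_force: 11.2
```

The force rose to 23 N with the TCP stopped at y≈0.107, so the stand is against the rail. Backing off.

Call:
{"op": "carry_out", "data": {
  "travel": [
    [-0.05,0,0],
    [-0.15,0,0],
    [-0.4,0,0],
    [-0.8,0,0],
    [-1,0,0]
  ],
  "twist": [
    [0,0,0],
    [0,0,0],
    [0,0,0],
    [0,0,0],
    [0,0,0]
  ],
  "fingers": [0.7,0.7,0.7,0.7,0.7]
}}

```text
time_s: 11.98
tool_pos: [0.5219, 0.0319, 0.0067]
tool_rot: [2.203, 2.239, 0.002]
force: [-0.6, 0.1, -0.3]
finger_gap: 0.0599
grip_force: 0.0
```

Call:
{"op": "carry_out", "data": {
  "travel": [
    [-0.2,0,-0.3],
    [-0.5,0,-0.7],
    [-0.7,0,-1],
    [-0.7,0,-1]
  ],
  "twist": [
    [0,0,0],
    [0,0,0],
    [0,0,0],
    [0,0,0]
  ],
  "fingers": [0.7,0.7,0.7,0.7]
}}

```text
time_s: 12.48
tool_pos: [0.5243, -0.0241, 0.0883]
tool_rot: [2.201, 2.236, 0.005]
force: [0.6, 0.1, 0.1]
finger_gap: 0.0602
grip_force: 0.0
```

Run:
```python
from h import *
s=robot.sense();print(s["time_s"],s["tool_pos"],s["force"])
a=shot("top","t4.png")[190:300,190:310]
b=shot("scene","s4.png")[215:325,225:345]
cv2.imwrite("pics/m4.png",cv2.resize(np.hstack([a,b]),None,fx=3.3,fy=3.3,interpolation=2))
```

```text
12.475 [ 0.52434806 -0.02407228  0.08834366] [0.64871565 0.1234299  0.07654316]
```

View pics/m4.png

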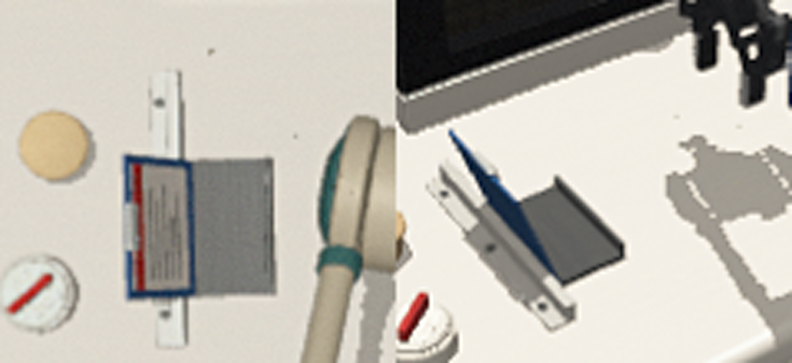

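The stand is upright, square, and resting against the rail (plate over the rail at x≈125–190 in the crop, foot front at x≈272). The gripper is clear and the cup and timer are where they were. Handing in.

```bash
python3 -c "
from h import *
print(robot.sign_off())"
```

```text
the job is handed in; nothing more can be done
None
```

The recipe-card stand was tipped upright where it lay, then pushed square against the rail, and I handed the job in at about 12.5 s with the gripper clear; the sign-off gave no verdict.

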